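Wind the seedling turntable on to its next stop

TASK

Bring the worm-driven seedling turntable on to its next stop. First put the yellow-headed index pin from its wooden rest into the guide, so that it stands there upright and released on the rim of the slotted disc. Then wind the crank clockwise (seen from above), one to four turns, until the pin drops home into the next slot; stop there without forcing the disc against the pin, let go, and leave the things lying round about alone.

Things in the scene. Friction and masses are not known exactly. Their poses are not given: they have to be found in the camera images.
- pin: index pin, loose, about 120 g, 87 mm long, standing in its rest. Origin at the centre of its lower tip, z up along the pin. Steel shank 10 mm in diameter from 0 to 46 mm (lowest 4 mm tapered to 5 mm), collar 24 mm in diameter from 46 to 51 mm, yellow grip 20 mm in diameter from 51 to 87 mm. To be taken by the yellow grip from above.
- pin_rest: wooden block 50 x 50 x 52 mm (foot 90 x 70 x 4 mm) with a 14 mm upright hole through its middle; the pin hangs in it by its collar, which lies on the block's top. Origin at the centre of its underside.
- turntable: fixed turntable; origin at the centre of its green base (235 x 310 x 12 mm), under the disc's centre. The worm box (grey) with the crank on top stands 152 mm from the disc's centre. The disc carries three seedling plugs, tops 140 mm above the work surface, on the side away from the guide.
- disc_centre (a point): centre of the top of the aluminium disc: 184 mm in diameter, 10 mm thick, top 40 mm above the work surface. Six slots, 11.5 mm wide, open at the rim, 60 degrees apart; the guide sits over them, 85 mm from the centre. Disc and crank both turn clockwise, 1 turn to 24. One slot has lately gone past the guide; the next one is wanted.
- guide_mouth (a point): centre of the guide's upper mouth, 70 mm above the work surface: aluminium block 36 x 36 x 25 mm with an upright 11.5 mm through hole, right over the disc's rim. With no slot under it the pin stands on the rim, tip 30 mm below the mouth, collar 16 mm above it. Over a slot it drops until its collar lies on the guide, tip 46 mm below the mouth.
- crank_axis (a point): point on the crank's upright axis at mid-height of its red grip, 103 mm above the work surface. The crank is a black disc 84 mm in diameter, top 79 mm above the work surface. Once the pin has dropped about 1 rad of crank is left before the disc comes up against the pin; the worm then multiplies a force at the grip about 9 times.
- crank_handle (a point): centre of the crank's red grip: upright, 20 mm in diameter, 42 mm tall (81 to 123 mm above the work surface), 32 mm off the crank's axis. It spins freely on its stud, so it can be pinched from above and led round in a circle without turning the hand. Turning it takes about 2 to 3 N at the grip.
- crank (a joint): crank angle, rad, grows clockwise seen from above; starts between -2 and 2. The wanted slot comes under the guide somewhere between 8 and 20 (the disc was clamped on by hand, so it is not known more closely): find it by the pin's dropping 16 mm, winding slowly from 6 on; if the pin hangs on the slot's edge part way, wind on a little. The slot before lies at least 3 rad behind the start and must not be used.
- seed_tin: bystander: round seed tin with a green lid, 59 mm across, 34 mm high; origin at the centre of its underside
- snips: bystander: red-handled thinning snips lying flat, 166 mm long, 12 mm high; origin at the middle of the underside
- dibber: bystander: turned wooden dibber lying flat, 151 mm long, 28 mm high; origin near the middle of the underside
Things that resemble listed ones, but are neither listed nor needed, are in the scene too. Of the things like the pin, leave any that is purple or turquoise; of the rest the smaller one is meant.

How it is judged:
On the way:
1. the pin stands upright in the guide on the disc's rim, let go, before the crank has been wound past 6 rad (horizontal distance between pin and guide_mouth below 0.005 m and height (world z) of pin between 0.034 and 0.048 m and angle between pin's own z axis and vertical below 0.2 rad and contact force between the fingers and pin below 0.1 N and value of joint crank below 6 rad), for 0.2 s.
At the end, for the whole second after the job is handed in: the pin is home in the next slot (tip within 3.5 mm of its lowest place, 24 mm above the work surface; within 5 mm of the guide's axis and 0.15 rad of upright), crank angle between 6 and 22 rad, pin and crank at rest, nothing held (horizontal distance between pin and guide_mouth below 0.005 m and height (world z) of pin below 0.0275 m and angle between pin's own z axis and vertical below 0.15 rad and linear speed of pin below 0.02 m/s and value of joint crank between 6 and 22 rad and velocity of joint crank between -0.1 and 0.1 rad/s); the robot touches nothing.
It fails at once if the disc is forced against the pin (the pin's contact forces come to over 300 N, about 5 to 10 N more at the crank's grip than in free running) (contact force between pin and turntable above 300 N).
It fails at once if the seed tin is moved more than 20 mm (distance of seed_tin from where it was at the start of the episode above 0.02 m).
It fails at once if the snips is moved more than 20 mm (distance of snips from where it was at the start of the episode above 0.02 m).
It fails at once if the dibber is moved more than 20 mm (distance of dibber from where it was at the start of the episode above 0.02 m).
It also fails if it takes over 72 s, if anything falls off the work surface, if the arm or the gripper's body presses on something with over 40 N, if the wrist force passes 120 N, or if a joint passes its speed limit or range.

ROBOT

A 6-joint arm with a two-finger parallel gripper is mounted at the origin on a cart in front of the work surface, level with it; the furniture and walls round the work are solid. World frame = base frame: x ahead of the robot, y to its left, z up, the work surface at z = 0. Lengths are in m, angles in rad, forces in N, time in s.
With the tool pointing down it reaches from about 0.35 to 0.975 m from the base axis. Payload 4.9 kg.
Tool frame: the origin (TCP) lies on the mounting face of the last link; the fingertips stand 173 mm ahead of it and the grasp point (between the pads) lies 155 mm ahead of it; z points along the fingers, y is the direction in which the jaws open and shut (so a half turn about z gives the same grasp; the last joint's range is limited). The gripper opens to 85 mm and grips with 20 to 120 N. Pads are 22 mm wide; open, the fingers measure 114 mm over their backs; the gripper's body (76 mm by 85 mm) begins 54 mm behind the grasp point. The pads swing forward as they close: fully open they stand 13 mm farther back than shut.
Start: joints at [1.204, 0.053, 1.613, -0, 1.476, -0.119], TCP at [0.153, 0.606, 0.405] pointing down, gripper open.
Joint ranges: [-3.01, 3.01], [-1.01, 2.22], [0.06, 2.58], [-1.02, 4.17], [0.09, 2.62], [-3.14, 3.14]. Speed limits (rad/s): [2.57, 2.57, 3.14, 3.14, 3.14, 3.14].

INTERFACE

Orientations are given as a unit quaternion [w, x, y, z].
In Python, from plant import manip gives the robot as it stands.
- The arm moves only by the tool play_rows, never from a script. Its argument "increments" is a list of rows, each an object with "offset": the shift along the tool's x, y, z in mm, a list of three; "twist": the turn about the tool's z in rad; "grip": the opening, from 0 (shut) to 1 (fully open). In form: [{"offset": [dx, dy, dz], "twist": twist, "grip": grip}, ...]. A call has 1 to 5 rows; each row is the pose to reach, as a shift and turn from the pose commanded when the call began, along the tool's axes at that moment; what a row does not reach only later rows make up. A row lasts 1/12 s, in which the tool goes at most 41.7 mm and 7.16 degrees, less where a joint would pass 70% of its speed; a pose out of reach is approached as far as the arm can. A call with a gripper value outside its range is refused whole. The fingers move at their own pace and stop on an object; the grip force is fixed at half the most. Time passes only in rows, so rows that repeat a pose let the fingers close. It gives the time, the measured TCP pose, the force and the opening at its end, in the units of the state.
- manip.state(): the state, without advancing time (a new reading comes with each control period).
- manip.grab_frame(name): name is "scene" or "top" or "wrist"; returns the picture (400x640x3 uint8, blue, green, red); there is no depth.
- manip.get_calibration(name): a dict with "fx", "fy", "cx", "cy" (pixels), "T" (4x4, takes a point from camera to world coordinates). Camera axes: x right, y down, z forward; pixel columns grow to the right and rows downward; lengths in m; the calibration is good to about 2 mm. A picture is of the moment at which its call begins: read the wrist's pose just before it. get_calibration takes no time and is no camera call; for the wrist camera it gives the pose at the moment of the call.
- manip.job_done(): hands the job in, once; it reports no verdict.
Trained networks look in the newest picture that a camera, given by its name, has taken for a name from the list of things; names that differ only in an ending like _2 or _b are one class to them, and where a whole thing is asked for, a point or a joint stands for the part that bears it (a point fixed in the world has none). Each returns a list of dicts, best first, with "p" (0 to 1); they miss things now and then, are a little off and sometimes report something else, mostly with a low value. They report only what shows in the picture. A call takes as long as a camera call. They do not tell look-alikes from the thing itself.
- manip.boxes_of(query, camera): "xyz" ([x, y, z] in m, in the coordinates of the camera as it stood for that picture, good to about 4 mm: the middle of the surface that is visible of it).
- manip.tip_of(query, camera): "xyz" ([x, y, z] in m, in the coordinates of the camera as it stood for that picture, good to about 4 mm: a listed point, or the origin of a listed thing).
The state is a dict: "time": time; "joint_pos": joint angles; "joint_vel": joint speeds; "joint_efforts": joint torques, N m; "tool_pos": TCP position; "tool_rot": TCP orientation; "contact_force": force on the tool from outside, world axes, zero at the start; "ft_torque": the same for the moment, N m; "gripper_width": opening from 0.0 (shut) to 1.0 (fully open).
Only numpy, scipy, OpenCV 4.12 (cv2) and the standard library are available. Lean on these libraries where they do the work, as an engineer would, in place of code of your own. Each camera call takes 0.05 s, during which the arm holds its last target. There are 200 camera calls.

## Working session

There is one attempt and no reset: what is moved stays moved. The work goes in short steps, Python scripts to look and compute and a tool call to move; the robot and the scene stay as the last step left them, time stands still between calls to the robot, and variables do not carry over. Pictures are saved under pics/ and viewed, about 8 in all and at most 12, crops included, and the job is handed in when it is done.

Besides the shell and the picture viewer there is one more tool, called after ">>>" by a JSON object that holds its "op" and its "data". play_rows: Moves the arm, as the interface text tells. Its arguments: {"type":"object","properties":{"increments":{"type":"array"}},"required":["increments"]}

```bash
mkdir -p pics; cat > h.py <<'E'
from plant import manip
import numpy as np, cv2
from scipy.spatial.transform import Rotation as R
def w(cam,xyz):
    T=np.array(manip.get_calibration(cam)["T"]); return (T@np.r_[xyz,1])[:3]
def pix(cam,p):
    c=manip.get_calibration(cam);T=np.linalg.inv(np.array(c["T"]));q=(T@np.r_[p,1])[:3]
    return c["fx"]*q[0]/q[2]+c["cx"],c["fy"]*q[1]/q[2]+c["cy"]
def ray(cam,u,v,z):
    c=manip.get_calibration(cam);T=np.array(c["T"]);d=T[:3,:3]@[(u-c["cx"])/c["fx"],(v-c["cy"])/c["fy"],1]
    return T[:3,3]+d*(z-T[2,3])/d[2]
def toolshift(target,yaw=None):
    "mm shift in tool axes taking the grasp point (155 ahead) to target"
    s=manip.state();q=s["tool_rot"];r=R.from_quat([q[1],q[2],q[3],q[0]]).as_matrix()
    return (r.T@(np.array(target)-np.array(s["tool_pos"])-r@[0,0,.155]))*1000
E
python3 - <<'E'
from h import *
s=manip.state();print({k:np.round(v,3) for k,v in s.items()})
ims=[]
for cam in ("scene","top"):
    im=manip.grab_frame(cam);ims.append(im)
    for n in ("pin","pin_rest","guide_mouth","disc_centre","crank_axis","crank_handle","turntable","seed_tin","snips","dibber"):
        for d in manip.tip_of(n,cam)[:4]:
            p=w(cam,d["xyz"]);print(cam,n,round(d["p"],2),p.round(3),np.round(pix(cam,p)))
    cv2.imwrite(f"pics/{cam}0.png",im)
E
```

```text
{'time': np.float64(0.0), 'joint_pos': array([ 1.204,  0.053,  1.614, -0.   ,  1.476, -0.119]), 'joint_vel': array([ 0.001, -0.002, -0.001, -0.001, -0.001, -0.001]), 'joint_efforts': array([ 0.0000e+00, -3.9370e+01, -3.7016e+01, -0.0000e+00,  7.0000e-03,
        0.0000e+00]), 'tool_pos': array([0.153, 0.606, 0.403]), 'tool_rot': array([-0.   ,  0.124,  0.992, -0.001]), 'contact_force': array([-0.365,  0.08 ,  0.405]), 'ft_torque': array([-0.027, -0.057, -0.005]), 'gripper_width': np.float64(1.005)}
scene pin 0.83 [ 0.437 -0.154  0.002] [302. 282.]
scene pin 0.62 [ 0.568 -0.197 -0.004] [364. 279.]
scene pin 0.6 [ 0.514 -0.346  0.001] [376. 344.]
scene pin 0.58 [ 0.465 -0.256  0.01 ] [333. 312.]
scene pin_rest 0.85 [ 0.459 -0.259 -0.002] [331. 318.]
scene guide_mouth 0.97 [ 0.584 -0.015  0.075] [337. 201.]
scene guide_mouth 0.62 [ 0.658 -0.211 -0.006] [402. 272.]
scene disc_centre 0.72 [0.643 0.05  0.037] [346. 191.]
scene disc_centre 0.28 [ 0.363 -0.28  -0.002] [290. 344.]
scene crank_axis 0.88 [0.581 0.187 0.101] [304. 149.]
scene crank_handle 0.7 [0.615 0.18  0.103] [317. 147.]
scen
[... 329 characters left out ...]
466 -0.257  0.003] [394. 232.]
top pin 0.44 [ 0.496 -0.353  0.017] [426. 222.]
top pin 0.41 [ 0.559 -0.213  0.018] [380. 202.]
top pin_rest 0.71 [ 0.466 -0.256 -0.001] [394. 232.]
top guide_mouth 0.82 [ 0.589 -0.021  0.071] [318. 190.]
top guide_mouth 0.48 [ 0.659 -0.213 -0.002] [378. 172.]
top disc_centre 0.7 [0.647 0.046 0.042] [297. 173.]
top crank_axis 0.82 [0.583 0.179 0.102] [250. 190.]
top crank_handle 0.8 [0.614 0.175 0.104] [251. 180.]
top turntable 0.79 [0.646 0.045 0.004] [298. 176.]
top seed_tin 0.51 [ 0.658 -0.214 -0.001] [379. 172.]
top snips 0.76 [ 0.669 -0.339  0.   ] [418. 169.]
top dibber 0.62 [ 0.364 -0.281  0.002] [403. 265.]
top dibber 0.6 [0.646 0.046 0.001] [298. 177.]
```

```bash
python3 - <<'E'
import cv2,numpy as np
a=cv2.imread("pics/scene0.png")[110:370,240:480];b=cv2.imread("pics/top0.png")[150:280,220:450]
cv2.imwrite("pics/a.png",cv2.resize(a,None,fx=2.3,fy=2.3,interpolation=2));cv2.imwrite("pics/b.png",cv2.resize(b,None,fx=3.4,fy=3.4,interpolation=2))
E
```

```text
(no output)
```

View pics/a.png

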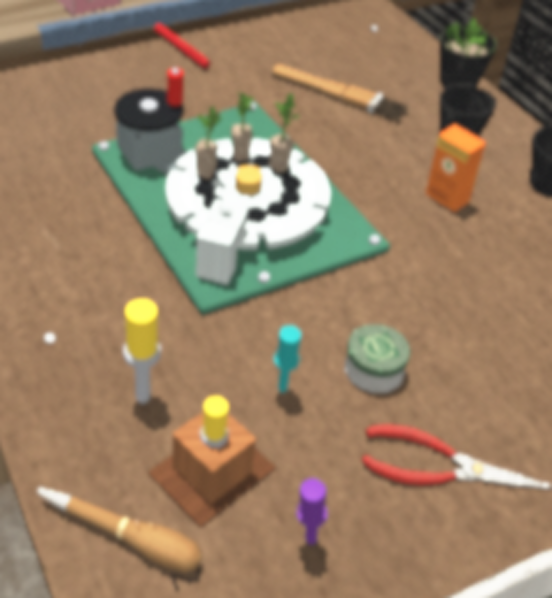

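View pics/b.png

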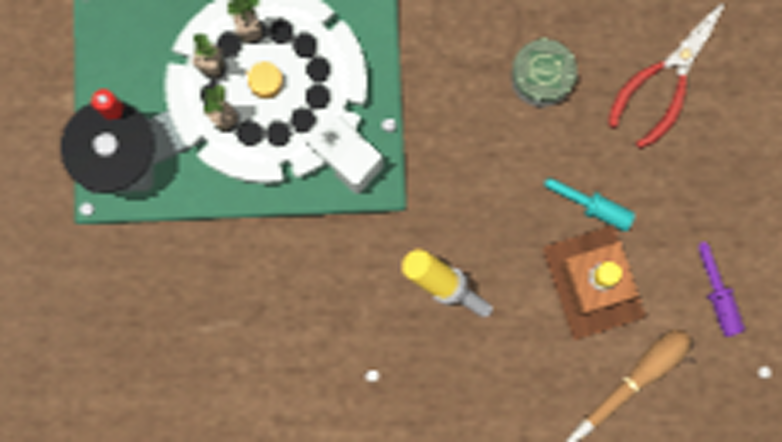

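Pin candidates in the scene picture:
- Large yellow one standing free, around (302,260).
- Turquoise, around (364,268).
- Purple, around (376,335).
- Small yellow one in the wooden rest, around (333,295).

Purple and turquoise are excluded. The enlarged crop shows the one in the rest is the smaller of the two yellows, so that is the pin meant. I'm moving towards it while measuring the slot angle.

>>> {"op": "play_rows", "data": {"increments": [{"offset": [-178,-105,0],"twist": -0.248,"grip": 1},{"offset": [-178,-105,0],"twist": -0.248,"grip": 1},{"offset": [-178,-105,0],"twist": -0.248,"grip": 1},{"offset": [-178,-105,0],"twist": -0.248,"grip": 1},{"offset": [-178,-105,0],"twist": -0.248,"grip": 1}]}}

```text
time: 1.52
tool_pos: [0.3, 0.4599, 0.4049]
tool_rot: [0.0, -0.001, 1.0, 0.0]
contact_force: [1.2, 0.0, -0.1]
gripper_width: 1.0
```

```bash
python3 - <<'E'
from h import *
im=cv2.imread("pics/top0.png");c=np.array([.645,.047,.04]);g=np.array([.5865,-.018])
print("guide ang",np.degrees(np.arctan2(*(g-c[:2])[::-1])))
G=cv2.cvtColor(im,cv2.COLOR_BGR2GRAY)
T=np.arange(0,360,2)
out=[]
for r in (.082,.085,.088):
    px=np.array([pix("top",c+[r*np.cos(np.radians(t)),r*np.sin(np.radians(t)),0]) for t in T],np.float32)
    out.append(cv2.remap(G,px[:,0].reshape(1,-1),px[:,1].reshape(1,-1),1)[0])
o=np.mean(out,0)
print([(int(t),int(v)) for t,v in zip(T,o) if v<190])
E
```

```text
guide ang -131.98721249581666
[(4, 189), (6, 162), (8, 130), (10, 96), (12, 83), (14, 80), (16, 74), (18, 83), (20, 129), (22, 175), (70, 151), (72, 127), (74, 128), (76, 165), (132, 147), (134, 103), (136, 100), (138, 168), (194, 86), (196, 96), (198, 143), (228, 188), (230, 177), (232, 177), (234, 181), (252, 132), (254, 94), (256, 95), (258, 164), (310, 137), (312, 72), (314, 94), (316, 175)]
```

The slots lie at 14.4° + 60k and the guide at 228°. The wanted slot, at about 254.5°, should arrive after roughly 11 rad of crank from the start.

>>> {"op": "play_rows", "data": {"increments": [{"offset": [-110,-175,0],"twist": 0,"grip": 1},{"offset": [-110,-175,0],"twist": 0,"grip": 1},{"offset": [-110,-175,0],"twist": 0,"grip": 1},{"offset": [-110,-175,0],"twist": 0,"grip": 1},{"offset": [-110,-175,0],"twist": 0,"grip": 1}]}}

```text
time: 1.93
tool_pos: [0.4098, 0.2844, 0.405]
tool_rot: [0.0, -0.0, 1.0, 0.0]
contact_force: [0.6, 0.3, -0.0]
gripper_width: 0.997
```

>>> {"op": "play_rows", "data": {"increments": [{"offset": [-30,-205,0],"twist": 0,"grip": 1},{"offset": [-30,-205,0],"twist": 0,"grip": 1},{"offset": [-30,-205,0],"twist": 0,"grip": 1},{"offset": [-30,-205,0],"twist": 0,"grip": 1},{"offset": [-30,-205,0],"twist": 0,"grip": 1}]}}

```text
time: 2.35
tool_pos: [0.439, 0.0794, 0.4051]
tool_rot: [0.001, -0.0, 1.0, -0.0]
contact_force: [1.0, -0.3, 0.2]
gripper_width: 1.002
```

>>> {"op": "play_rows", "data": {"increments": [{"offset": [-10,-205,0],"twist": 0,"grip": 1},{"offset": [-10,-205,0],"twist": 0,"grip": 1},{"offset": [-10,-205,0],"twist": 0,"grip": 1},{"offset": [-10,-205,0],"twist": 0,"grip": 1},{"offset": [-10,-205,0],"twist": 0,"grip": 1}]}}

```text
time: 2.77
tool_pos: [0.4488, -0.1259, 0.4051]
tool_rot: [0.001, 0.0, 1.0, -0.0]
contact_force: [0.7, 0.7, -0.5]
gripper_width: 0.999
```

>>> {"op": "play_rows", "data": {"increments": [{"offset": [-15,-130,60],"twist": 0,"grip": 1},{"offset": [-15,-130,60],"twist": 0,"grip": 1},{"offset": [-15,-130,60],"twist": 0,"grip": 1},{"offset": [-15,-130,60],"twist": 0,"grip": 1},{"offset": [-15,-130,60],"twist": 0,"grip": 1}]}}

```text
time: 3.18
tool_pos: [0.4636, -0.2564, 0.342]
tool_rot: [-0.002, 0.002, 1.0, 0.001]
contact_force: [-0.3, -0.3, -1.1]
gripper_width: 1.005
```

```bash
python3 - <<'E'
from h import *
s=manip.state();print(s["time"],s["tool_pos"],s["contact_force"])
im=manip.grab_frame("wrist");cv2.imwrite("pics/w1.png",im)
for n in ("pin","pin_rest"):
    for f in (manip.tip_of,manip.boxes_of):
        for d in f(n,"wrist")[:3]: 
            p=w("wrist",d["xyz"]);print(n,f.__name__,round(d["p"],2),p.round(4),np.round(pix("wrist",p)))
E
```

```text
3.1833 [ 0.46359518 -0.25642121  0.34203055] [-0.31008746 -0.33993806 -1.10939477]
pin call 0.9 [ 0.4498 -0.1372  0.0213] [439. 171.]
pin call 0.85 [ 0.5588 -0.2101  0.018 ] [362. 267.]
pin call 0.84 [ 0.5018 -0.3505  0.0166] [231. 219.]
pin call 0.83 [ 0.5337 -0.2593  0.0245] [317. 249.]
pin call 0.77 [ 0.4612 -0.2509  0.1011] [325. 206.]
pin call 0.56 [ 0.4786 -0.0755  0.0316] [502. 201.]
pin_rest call 0.81 [ 0.4654 -0.2517  0.004 ] [324. 181.]
pin_rest call 0.77 [ 0.4462 -0.2526  0.0323] [323. 168.]
```

View pics/w1.png

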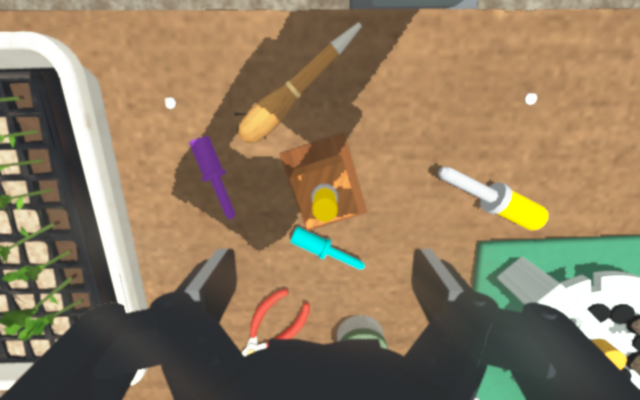

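```bash
python3 - <<'E'
from h import *
im=cv2.imread("pics/w1.png");h=cv2.cvtColor(im,cv2.COLOR_BGR2HSV)[160:240,290:360]
m=cv2.inRange(h,(20,150,90),(35,255,255));ys,xs=np.nonzero(m);print(len(xs),xs.min()+290,xs.max()+290,ys.min()+160,ys.max()+160)
cv2.imwrite("pics/c.png",cv2.resize(im[170:230,290:360],None,fx=8,fy=8,interpolation=2))
for v in (204,206,208,210): print(v,ray("wrist",325,v,.093).round(4))
for z in (.093,.057):print(z,np.round(pix("wrist",[.4636,-.255,z]),1))
print(np.round(manip.get_calibration("wrist")["T"],3))
E
```

```text
705 312 337 188 221
204 [ 0.4631 -0.2507  0.093 ]
206 [ 0.4647 -0.2507  0.093 ]
208 [ 0.4663 -0.2507  0.093 ]
210 [ 0.468  -0.2507  0.093 ]
0.093 [319.5 204.7]
0.057 [320.1 192.5]
[[-0.001  0.959  0.283  0.393]
 [ 1.     0.002 -0.001 -0.252]
 [-0.001  0.283 -0.959  0.316]
 [ 0.     0.     0.     1.   ]]
```

View pics/c.png

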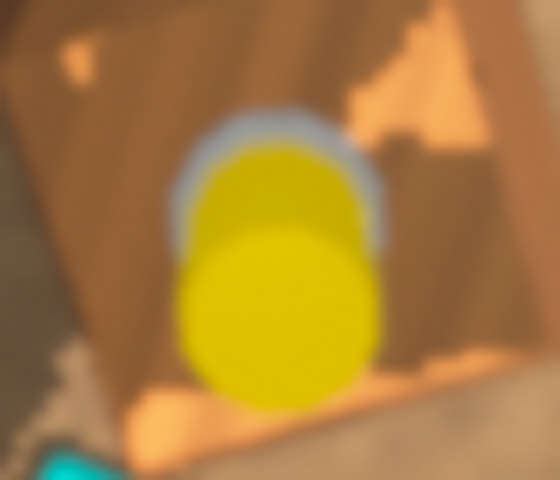

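>>> {"op": "play_rows", "data": {"increments": [{"offset": [-4,3,40],"twist": 0,"grip": 1},{"offset": [-4,3,80],"twist": 0,"grip": 1},{"offset": [-4,3,105],"twist": 0,"grip": 1},{"offset": [-4,3,110],"twist": 0,"grip": 1},{"offset": [-4,3,110],"twist": 0,"grip": 0.5}]}}

```text
time: 3.85
tool_pos: [0.4679, -0.2492, 0.2334]
tool_rot: [-0.001, -0.001, 1.0, 0.001]
contact_force: [0.1, 0.3, 0.5]
gripper_width: 0.882
```

>>> {"op": "play_rows", "data": {"increments": [{"offset": [0,0,0],"twist": 0,"grip": 0.2},{"offset": [0,0,0],"twist": 0,"grip": 0},{"offset": [0,0,0],"twist": 0,"grip": 0},{"offset": [0,0,0],"twist": 0,"grip": 0},{"offset": [0,0,0],"twist": 0,"grip": 0}]}}

```text
time: 4.27
tool_pos: [0.4691, -0.2519, 0.2371]
tool_rot: [0.002, -0.0, 1.0, -0.003]
contact_force: [-0.3, -4.6, 3.4]
gripper_width: 0.213
```

>>> {"op": "play_rows", "data": {"increments": [{"offset": [0,0,0],"twist": 0,"grip": 0},{"offset": [0,0,0],"twist": 0,"grip": 0},{"offset": [0,0,0],"twist": 0,"grip": 0},{"offset": [0,0,-5],"twist": 0,"grip": 0},{"offset": [0,0,-20],"twist": 0,"grip": 0}]}}

```text
time: 4.68
tool_pos: [0.468, -0.2515, 0.2531]
tool_rot: [0.001, 0.0, 1.0, -0.002]
contact_force: [4.1, -7.6, -6.1]
gripper_width: 0.21
```

>>> {"op": "play_rows", "data": {"increments": [{"offset": [0,0,-25],"twist": 0,"grip": 0},{"offset": [0,0,-50],"twist": 0,"grip": 0},{"offset": [0,0,-80],"twist": 0,"grip": 0},{"offset": [0,0,-95],"twist": 0,"grip": 0},{"offset": [-20,30,-95],"twist": 0,"grip": 0}]}}

```text
time: 5.1
tool_pos: [0.4878, -0.2238, 0.3546]
tool_rot: [0.003, 0.003, 1.0, -0.003]
contact_force: [1.5, -0.5, -1.1]
gripper_width: 0.215
```

>>> {"op": "play_rows", "data": {"increments": [{"offset": [-15,30,0],"twist": 0,"grip": 0},{"offset": [-34,66,0],"twist": 0,"grip": 0},{"offset": [-53,103,0],"twist": 0,"grip": 0},{"offset": [-71,140,0],"twist": 0,"grip": 0},{"offset": [-85,166,0],"twist": 0,"grip": 0}]}}

```text
time: 5.52
tool_pos: [0.5736, -0.0514, 0.349]
tool_rot: [-0.001, -0.001, 1.0, 0.001]
contact_force: [0.3, -0.2, -1.4]
gripper_width: 0.209
```

>>> {"op": "play_rows", "data": {"increments": [{"offset": [-14,34,0],"twist": 0,"grip": 0},{"offset": [-14,34,0],"twist": 0,"grip": 0},{"offset": [-14,34,0],"twist": 0,"grip": 0}]}}

```text
time: 5.77
tool_pos: [0.5873, -0.0187, 0.3487]
tool_rot: [-0.001, -0.002, 1.0, 0.001]
contact_force: [0.9, -0.3, -1.8]
gripper_width: 0.214
```

```bash
python3 - <<'E'
from h import *
s=manip.state();print(s["time"],s["tool_pos"],s["contact_force"],s["gripper_width"])
im=manip.grab_frame("wrist");cv2.imwrite("pics/w2.png",im)
print(np.round(manip.get_calibration("wrist")["T"],3))
for n in ("pin","guide_mouth","disc_centre","crank_axis","crank_handle"):
        for d in manip.tip_of(n,"wrist")[:2]: 
            p=w("wrist",d["xyz"]);print(n,round(d["p"],2),p.round(4),np.round(pix("wrist",p)))
g=pix("wrist",[.5865,-.018,.07]);print(g)
E
```

```text
5.7667 [ 0.58729789 -0.01870599  0.34873818] [ 0.93173627 -0.29631086 -1.82890718] 0.21385703066784914
[[-0.001  0.96   0.28   0.515]
 [ 1.     0.001  0.    -0.019]
 [-0.     0.28  -0.96   0.319]
 [ 0.     0.     0.     1.   ]]
pin 0.72 [ 0.4486 -0.1434  0.0207] [186.  34.]
pin 0.7 [ 0.5587 -0.2164  0.0174] [129. 157.]
guide_mouth 0.6 [ 0.5879 -0.0179  0.0701] [326. 199.]
disc_centre 0.9 [0.6456 0.0436 0.0422] [387. 245.]
crank_axis 0.76 [0.5841 0.1829 0.1003] [588. 204.]
crank_handle 0.89 [0.6073 0.1812 0.1029] [581. 233.]
crank_handle 0.26 [0.5833 0.1866 0.1072] [601. 206.]
(np.float64(326.70519609811845), np.float64(196.5510360788804))
```

View pics/w2.png

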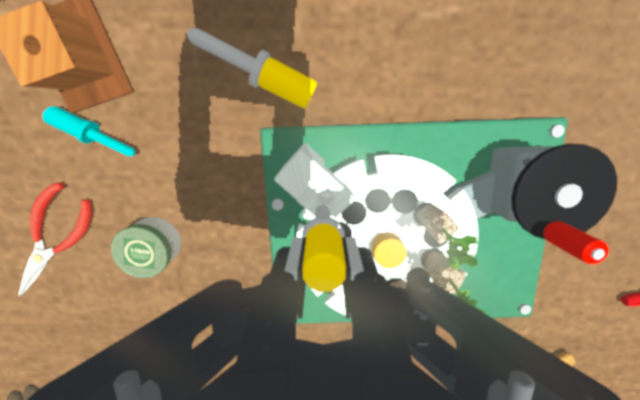

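```bash
python3 - <<'E'
from h import *
im=cv2.imread("pics/w2.png")
s=manip.state();t=np.array(s["tool_pos"])
for z in (.119,.123,.165,.170,.206): print(z,np.round(pix("wrist",[t[0],t[1],z]),1))
for p in ([.5865,-.018,.07],[.588,-.018,.07]): print(np.round(pix("wrist",p),1))
cv2.imwrite("pics/d.png",cv2.resize(im[130:310,250:430],None,fx=3.3,fy=3.3,interpolation=2))
E
```

```text
0.119 [322.2 216. ]
0.123 [322.1 217.9]
0.165 [321.7 243.4]
0.17 [321.6 247.3]
0.206 [321.1 283.7]
[326.7 196.6]
[326.7 198.2]
```

View pics/d.png

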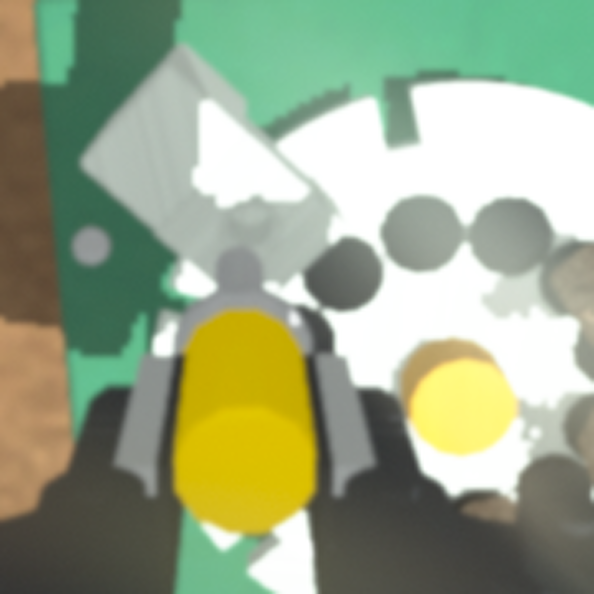

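```bash
python3 - <<'E'
from h import *
from scipy.optimize import least_squares
s=manip.state();t=np.array(s["tool_pos"]);c=manip.get_calibration("wrist");print(c["fx"],t)
def pr(p,):return np.array(pix("wrist",p))
th=np.linspace(0,2*np.pi,60)
def feats(x,y,z0):
    ring=lambda z,r:np.array([pr([x+r*np.cos(a),y+r*np.sin(a),z0+z]) for a in th])
    top=ring(.087,.01)
    return np.r_[top[:,1].max(),top[:,1].min(),top[:,0].min(),top[:,0].max(),ring(.046,.012)[:,1].min(),min(ring(0,.0025)[:,1].min(),ring(.004,.005)[:,1].min())]
C=lambda v:130+v/3.3
obs=np.array([C(533),C(408),250+173/3.3,250+317/3.3,C(278),C(248)])
for free in (0,1):
    f=lambda q:feats(q[0],q[1],q[2] if free else .119)-obs
    r=least_squares(f,[t[0],t[1],.119],x_scale=.001,diff_step=1e-3);print(r.x.round(4),r.fun.round(1))
print("hole",ray("wrist",325.8,195.2,.07).round(4), "disc hub?")
E
```

```text
298.4148865020736 [ 0.58692715 -0.02169297  0.34959495]Traceback (most recent call last):
  File "<stdin>", line 14, in <module>
    return func(*args, **kwargs)
    result = trf(vector_fun.fun, vector_fun.jac, x0, f0, J0, lb, ub, ftol, xtol,
                 gtol, max_nfev, x_scale, loss_function, tr_solver,
                 tr_options.copy(), verbose, callback=callback_wrapped)
    return trf_no_bounds(
        fun, jac, x0, f0, J0, ftol, xtol, gtol, max_nfev, x_scale,
        loss_function, tr_solver, tr_options, verbose, callback=callback)
    f_new = fun(x_new)
    self._update_fun()
    ~~~~~~~~~~~~~~~~^^
    self.f = self.fun_wrapped(xp_copy(self.x))
             ~~~~~~~~~~~~~~~~^^^^^^^^^^^^^^^^^
    return np.atleast_1d(self.fun(x))
                         ~~~~~~~~^^^
    return self.f(x, *self.args, **self.kwargs)
           ~~~~~~^^^^^^^^^^^^^^^^^^^^^^^^^^^^^^
  File "<stdin>", line 13, in <lambda>
  File "<stdin>", line 9, in feats
  File "<stdin>", line 7, in <lambda>
  File "<stdin>", line 4, in pr
  File "h.py", line 7, in pix
    c=manip.get_calibration(cam);T=np.linalg.inv(np.array(c["T"]));q=(T@np.r_[p,1])[:3]
ValueError: time passes only in moves, steps and waits
```

```bash
python3 - <<'E'
import re
s=open("h.py").read().replace('manip.get_calibration(cam)','cal(cam)').replace('def w(','from functools import lru_cache\n@lru_cache\ndef cal(cam): return manip.get_calibration(cam)\ndef w(',1)
open("h.py","w").write(s)
E
cat > fit.py <<'E'
from h import *
from scipy.optimize import least_squares
th=np.linspace(0,2*np.pi,60)
def feats(x,y,z0,tx=0,ty=0):
    ring=lambda z,r:np.array([pix("wrist",[x+tx*(z-.071)+r*np.cos(a),y+ty*(z-.071)+r*np.sin(a),z0+z]) for a in th])
    top=ring(.087,.01)
    return np.r_[top[:,1].max(),top[:,1].min(),top[:,0].min(),top[:,0].max(),ring(.046,.012)[:,1].min(),min(ring(0,.0025)[:,1].min(),ring(.004,.005)[:,1].min()),ring(.004,.005)[:,0].mean()]
def fit(obs,mode,x0):
    if mode=="z": f=lambda q:feats(*q)-obs
    else: f=lambda q:feats(q[0],q[1],x0[2],q[2],q[3])-obs
    x0=np.array(x0 if mode=="z" else [x0[0],x0[1],0,0])
    r=least_squares(f,x0,x_scale=.001,diff_step=1e-3);return r.x.round(4),r.fun.round(1)
E
python3 - <<'E'
from fit import *
C=lambda v:130+v/3.3
obs=np.array([C(533),C(408),250+173/3.3,250+317/3.3,C(278),C(248),250+239/3.3])
T0=np.round(cal("wrist")["T"],4);print(T0)
for m in "zt":print(fit(obs,m,[.588,-.022,.119]))
print("hole",ray("wrist",325.8,195.2,.07).round(4))
E
```

```text
[[ 1.900e-03  9.595e-01  2.816e-01  5.152e-01]
 [ 1.000e+00 -1.600e-03 -1.000e-03 -2.040e-02]
 [-5.000e-04  2.817e-01 -9.595e-01  3.198e-01]
 [ 0.000e+00  0.000e+00  0.000e+00  1.000e+00]]
(array([ 0.5839, -0.0205,  0.1147]), array([ 0.4, -1.7, -1.1,  0.2,  1.6,  0. ,  1.4]))
(array([ 0.6422, -0.0206,  0.4016,  0.0226]), array([-11.2,   6.3,  10.4, -10.4,   8.7,  -4.6,  -0. ]))
hole [ 0.5853 -0.0188  0.07  ]
```

>>> {"op": "play_rows", "data": {"increments": [{"offset": [-1.4,1.7,15],"twist": 0,"grip": 0},{"offset": [-1.4,1.7,30],"twist": 0,"grip": 0},{"offset": [-1.4,1.7,37],"twist": 0,"grip": 0},{"offset": [-1.4,1.7,37],"twist": 0,"grip": 0}]}}

```text
time: 6.4
tool_pos: [0.5877, -0.0195, 0.3102]
tool_rot: [-0.002, 0.0, 1.0, 0.0]
contact_force: [0.2, -0.0, -1.6]
gripper_width: 0.216
```

```bash
python3 - <<'E'
from h import *
im=manip.grab_frame("wrist");cv2.imwrite("pics/w3.png",im);print(manip.state()["tool_pos"],manip.state()["contact_force"])
cv2.imwrite("pics/e.png",cv2.resize(im[130:280,250:400],None,fx=4,fy=4,interpolation=2))
print(ray("wrist",325,195,.07))
E
```

```text
[ 0.58817623 -0.01943875  0.31162878] [ 0.4887624  0.0329666 -0.2987457]
[ 0.57522638 -0.01728299  0.07      ]
```

View pics/e.png

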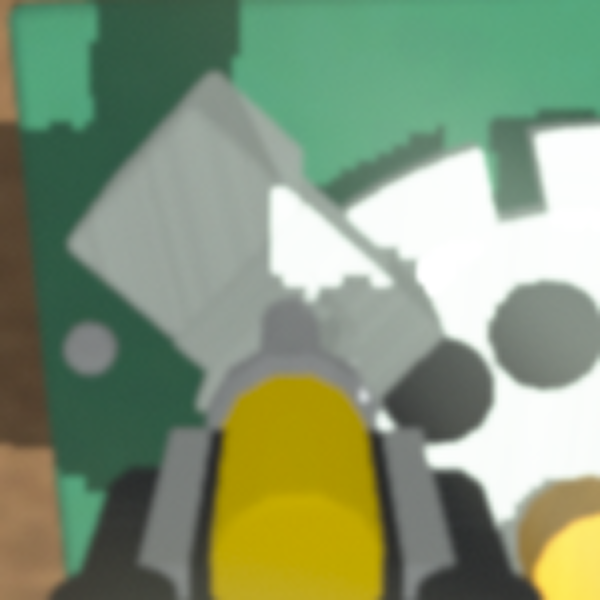

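```bash
python3 - <<'E'
import cv2,numpy as np
cl=cv2.createCLAHE(3,(2,2));o=[]
for f,(u,v) in (("w2",(325,200)),("w3",(325,205))):
    g=cv2.cvtColor(cv2.imread(f"pics/{f}.png"),cv2.COLOR_BGR2GRAY)[v-30:v+30,u-32:u+33].astype(float)
    g=np.clip((g-90)/(200-90),0,1)*255
    o.append(cv2.resize(g.astype(np.uint8),None,fx=6,fy=6,interpolation=2))
cv2.imwrite("pics/f.png",np.hstack(o))
E
```

```text
(no output)
```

View pics/f.png

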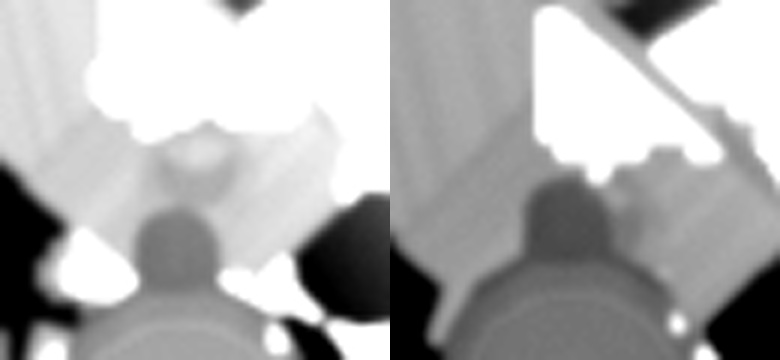

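>>> {"op": "play_rows", "data": {"increments": [{"offset": [-3,3.4,0],"twist": 0,"grip": 0},{"offset": [-3,3.4,4],"twist": 0,"grip": 0},{"offset": [-3,3.4,8],"twist": 0,"grip": 0},{"offset": [-3,3.4,11],"twist": 0,"grip": 0},{"offset": [-3,3.4,13],"twist": 0,"grip": 0}]}}

```text
time: 6.87
tool_pos: [0.5916, -0.0154, 0.2993]
tool_rot: [-0.0, -0.0, 1.0, 0.0]
contact_force: [-0.4, -0.2, -1.8]
gripper_width: 0.215
```

```bash
python3 - <<'E'
from h import *
im=manip.grab_frame("wrist");cv2.imwrite("pics/w4.png",im);s=manip.state();print(s["tool_pos"],s["contact_force"],s["ft_torque"])
g=cv2.cvtColor(im,cv2.COLOR_BGR2GRAY)[160:250,270:390].astype(float)
cv2.imwrite("pics/g.png",cv2.resize((np.clip((g-60)/130,0,1)*255).astype(np.uint8),None,fx=6,fy=6,interpolation=2))
E
```

```text
[ 0.59144384 -0.01541773  0.29880188] [ 0.8717404  -0.82375743 -1.81924073] [-0.01808222 -0.00639183 -0.05685966]
```

>>> {"op": "play_rows", "data": {"increments": [{"offset": [0,0,2],"twist": 0,"grip": 0},{"offset": [0,0,4],"twist": 0,"grip": 0},{"offset": [0,0,6],"twist": 0,"grip": 0},{"offset": [0,0,8],"twist": 0,"grip": 0},{"offset": [0,0,8],"twist": 0,"grip": 0}]}}

```text
time: 7.33
tool_pos: [0.592, -0.0156, 0.2917]
tool_rot: [0.001, -0.0, 1.0, -0.0]
contact_force: [2.8, -0.5, -1.9]
gripper_width: 0.21
```

>>> {"op": "play_rows", "data": {"increments": [{"offset": [-1,0,2],"twist": 0,"grip": 0},{"offset": [-1,0,4],"twist": 0,"grip": 0},{"offset": [-1,0,6],"twist": 0,"grip": 0},{"offset": [-1,0,8],"twist": 0,"grip": 0},{"offset": [-1,0,8],"twist": 0,"grip": 0}]}}

```text
time: 7.75
tool_pos: [0.5927, -0.0155, 0.2832]
tool_rot: [-0.0, -0.0, 1.0, -0.0]
contact_force: [1.8, -0.1, -2.7]
gripper_width: 0.215
```

```bash
python3 - <<'E'
from h import *
im=manip.grab_frame("wrist");s=manip.state();print(s["tool_pos"],s["contact_force"],s["ft_torque"])
cv2.imwrite("pics/w5.png",im)
cv2.imwrite("pics/g.png",cv2.resize(im[130:310,240:400],None,fx=3.3,fy=3.3,interpolation=2))
E
```

```text
[ 0.59263432 -0.01552595  0.28324204] [ 1.61609766 -0.67462424 -2.29814211] [-0.17289795 -0.47298907  0.01060956]
```

View pics/g.png

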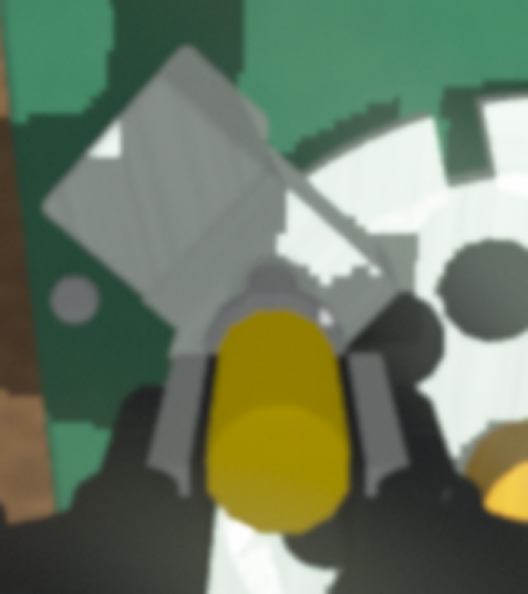

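The pin is entering the guide, with the shank going into the hole at about crop (268,280). I'm lowering it on to the rim.

>>> {"op": "play_rows", "data": {"increments": [{"offset": [-0.5,0,2],"twist": 0,"grip": 0},{"offset": [-0.5,0,4],"twist": 0,"grip": 0},{"offset": [-0.5,0,6],"twist": 0,"grip": 0},{"offset": [-0.5,0,7],"twist": 0,"grip": 0},{"offset": [-0.5,0,7],"twist": 0,"grip": 0}]}}

```text
time: 8.22
tool_pos: [0.5931, -0.0155, 0.2763]
tool_rot: [-0.0, -0.0, 1.0, -0.0]
contact_force: [2.3, -1.5, -2.2]
gripper_width: 0.214
```

>>> {"op": "play_rows", "data": {"increments": [{"offset": [-0.5,0,1.5],"twist": 0,"grip": 0},{"offset": [-0.5,0,3],"twist": 0,"grip": 0},{"offset": [-0.5,0,4],"twist": 0,"grip": 0},{"offset": [-0.5,0,5],"twist": 0,"grip": 0},{"offset": [-0.5,0,5],"twist": 0,"grip": 0}]}}

```text
time: 8.63
tool_pos: [0.5935, -0.0155, 0.2713]
tool_rot: [-0.0, -0.0, 1.0, 0.0]
contact_force: [0.2, -1.5, -1.4]
gripper_width: 0.214
```

>>> {"op": "play_rows", "data": {"increments": [{"offset": [0,0,1],"twist": 0,"grip": 0},{"offset": [0,0,2],"twist": 0,"grip": 0},{"offset": [0,0,2],"twist": 0,"grip": 0}]}}

```text
time: 8.88
tool_pos: [0.5939, -0.0155, 0.2706]
tool_rot: [0.0, -0.0, 1.0, -0.0]
contact_force: [-1.3, 0.0, 2.8]
gripper_width: 0.218
```

>>> {"op": "play_rows", "data": {"increments": [{"offset": [0,0,1],"twist": 0,"grip": 0.6},{"offset": [0,0,1],"twist": 0,"grip": 0.6},{"offset": [0,0,1],"twist": 0,"grip": 0.6},{"offset": [0,0,0],"twist": 0,"grip": 0.6},{"offset": [0,0,0],"twist": 0,"grip": 0.6}]}}

```text
time: 9.3
tool_pos: [0.5937, -0.0155, 0.2697]
tool_rot: [0.0, -0.0, 1.0, 0.0]
contact_force: [-0.0, 0.4, -0.4]
gripper_width: 0.598
```

>>> {"op": "play_rows", "data": {"increments": [{"offset": [0,0,-10],"twist": 0,"grip": 0.6},{"offset": [0,0,-30],"twist": 0,"grip": 0.6},{"offset": [0,0,-65],"twist": 0,"grip": 0.6},{"offset": [0,0,-90],"twist": 0,"grip": 0.6},{"offset": [0,0,-90],"twist": 0,"grip": 0.6}]}}

```text
time: 9.72
tool_pos: [0.5954, -0.0157, 0.3681]
tool_rot: [0.006, -0.0, 1.0, -0.001]
contact_force: [0.5, -0.0, 1.3]
gripper_width: 0.601
```

```bash
python3 - <<'E'
from h import *
s=manip.state();print(s["time"],s["tool_pos"],s["contact_force"])
im=manip.grab_frame("wrist")
for n in ("pin","crank_axis","crank_handle"):
        for d in manip.tip_of(n,"wrist")[:4]: 
            p=w("wrist",d["xyz"]);print(n,round(d["p"],2),p.round(4),np.round(pix("wrist",p)))
sc=manip.grab_frame("scene")
for n in ("pin","crank_axis","crank_handle"):
        for d in manip.tip_of(n,"scene")[:4]: 
            p=w("scene",d["xyz"]);print("scene",n,round(d["p"],2),p.round(4),np.round(pix("scene",p)))
for z in (.04,.086,.127):print(np.round(pix("wrist",[.588,-.018,z]),1),np.round(pix("scene",[.588,-.018,z]),1))
a=cv2.resize(im,(480,300));b=cv2.resize(sc[110:250,250:420],(364,300),interpolation=2)
cv2.imwrite("pics/i.png",np.hstack([a,b])[:,:800]);cv2.imwrite("pics/w6.png",im);cv2.imwrite("pics/s6.png",sc)
E
```

```text
9.7167 [ 0.59535257 -0.01567846  0.36811486] [ 0.49466652 -0.03780805  1.30138796]
pin 0.9 [ 0.5864 -0.0146  0.0357] [324. 175.]
pin 0.68 [ 0.4437 -0.1397  0.0162] [191.  22.]
pin 0.62 [ 0.5532 -0.2113  0.0114] [138. 140.]
crank_axis 0.95 [0.5823 0.1882 0.0955] [572. 186.]
crank_handle 0.91 [0.6065 0.1805 0.0945] [555. 214.]
scene pin 0.9 [ 0.4992 -0.3502  0.0122] [371. 345.]
scene pin 0.74 [ 0.4462 -0.136   0.0196] [302. 269.]
scene pin 0.69 [ 0.5573 -0.2091  0.0062] [363. 282.]
scene pin 0.56 [ 0.5882 -0.0173  0.0418] [338. 211.]
scene crank_axis 0.57 [0.5799 0.1861 0.1006] [304. 149.]
scene crank_handle 0.88 [0.6152 0.1777 0.1027] [317. 147.]
[320.4 177.9] [338.4 211.9]
[319.8 189.7] [339.2 197.6]
[319.  204.4] [340. 184.]
```

View pics/i.png

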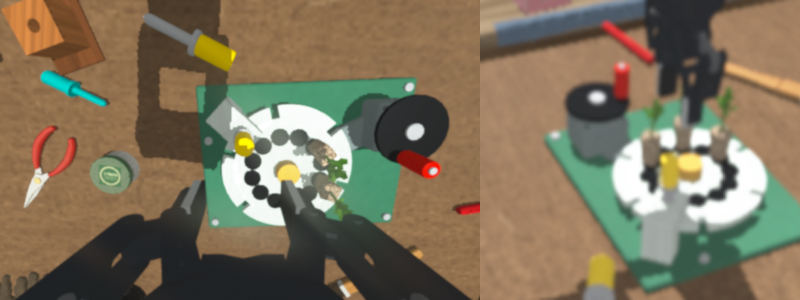

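Pin stands in the guide: tip about (0.588,-0.017,0.04) in the scene camera, yellow head at (243,145) of the left panel. Next is the crank.

>>> {"op": "play_rows", "data": {"increments": [{"offset": [-4,40,0],"twist": 0,"grip": 0.6},{"offset": [-8,80,0],"twist": 0,"grip": 0.6},{"offset": [-11,120,0],"twist": 0,"grip": 0.6},{"offset": [-15,160,0],"twist": 0,"grip": 0.6},{"offset": [-18,190,0],"twist": 0,"grip": 0.6}]}}

```text
time: 10.53
tool_pos: [0.6113, 0.1772, 0.3588]
tool_rot: [-0.001, -0.001, 1.0, 0.0]
contact_force: [-0.1, -0.2, 0.7]
gripper_width: 0.601
```

>>> {"op": "play_rows", "data": {"increments": [{"offset": [0,5,15],"twist": 0,"grip": 0.6},{"offset": [0,5,15],"twist": 0,"grip": 0.6},{"offset": [0,5,15],"twist": 0,"grip": 0.6}]}}

```text
time: 10.78
tool_pos: [0.611, 0.1792, 0.3422]
tool_rot: [-0.002, -0.0, 1.0, -0.001]
contact_force: [0.3, -0.1, -0.0]
gripper_width: 0.597
```

```bash
cat > red.py <<'E'
from h import *
def crank(cam,im,roi,zt=.123):
    x0,x1,y0,y1=roi;h=cv2.cvtColor(im,cv2.COLOR_BGR2HSV)[y0:y1,x0:x1]
    m=cv2.inRange(h,(0,130,80),(8,255,255))|cv2.inRange(h,(172,130,80),(180,255,255))
    k=cv2.inRange(h,(0,0,0),(180,255,60))
    for nm,mm in (("red",m),("black",k)):
        n,l,st,ce=cv2.connectedComponentsWithStats(mm)
        for i in np.argsort(-st[1:,4])[:2]+1:
            if st[i,4]<20: continue
            pts=cv2.findContours((l==i).astype(np.uint8),0,1)[0][0]
            e=cv2.fitEllipse(pts) if len(pts)>=5 else None
            print(cam,nm,st[i]+[x0,y0,0,0,0],np.round(ce[i]+[x0,y0],1),"ell",None if e is None else np.round([e[0][0]+x0,e[0][1]+y0,*e[1],e[2]],1))
E
python3 - <<'E'
from red import *
s=manip.state();print(s["time"],s["tool_pos"],s["contact_force"])
im=manip.grab_frame("wrist");cv2.imwrite("pics/w7.png",im)
for n in ("crank_axis","crank_handle"):
        for d in manip.tip_of(n,"wrist")[:2]: 
            p=w("wrist",d["xyz"]);print(n,round(d["p"],2),p.round(4),np.round(pix("wrist",p)))
crank("wrist",im,(240,420,120,330))
top=cv2.imread("pics/top0.png");crank("top",top,(225,280,165,215))
for p in ([.582,.184,.079],[.582,.184,.123]): print(np.round(pix("top",p),1),np.round(pix("wrist",p),1))
print(np.round(cal("wrist")["T"],3)[:3,3])
cv2.imwrite("pics/j.png",cv2.resize(im[120:330,210:430],None,fx=2.8,fy=2.8,interpolation=2))
E
```

```text
10.7833 [0.61103241 0.17919194 0.34221349] [ 0.29746638 -0.14906581 -0.00250661]
crank_axis 0.95 [0.5843 0.187  0.1048] [335. 176.]
crank_handle 0.89 [0.6096 0.1795 0.1023] [324. 209.]
wrist red [309 196  28  41 809] [322.4 214.9] ell [322.4 216.3  27.1  41.6   1.4]
wrist black [ 277  120   89   96 3775] [310.9 174.5] ell [313.7 172.4  65.2 101.4 136.1]
wrist black [ 374  241   46   89 2537] [397.7 292.8] ell [397.5 290.9  41.2  91.8 164.8]
top red [247 176   9   9  52] [251.2 180.4] ell [251.  180.1   6.5   9.6 132.3]
top black [238 180  27  27 470] [251.3 193.7] ell [251.2 193.4  24.3  26.5  82.4]
[249.9 191.8] [329.8 166.6]
[246.8 189. ] [331.  178.5]
[0.54  0.18  0.314]
```

View pics/j.png

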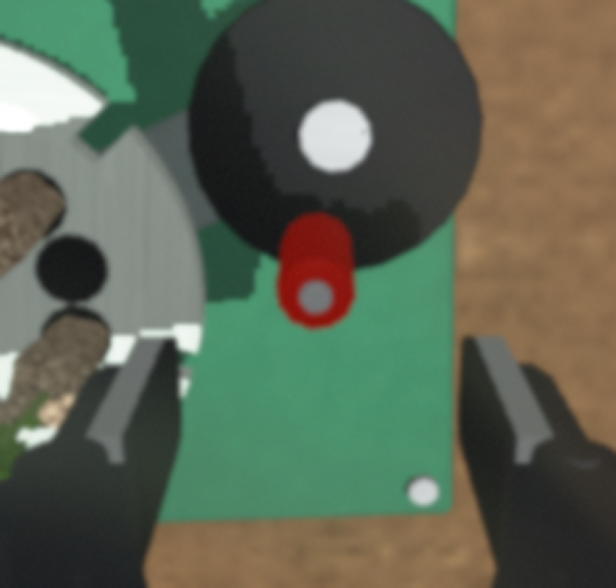

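Crank disc centre is about (0.580,0.184). The grip's top centre, crop (316,291), gives about (0.612,0.179), so r ≈ 32.5 mm, which matches. I'm lowering and pinching.

>>> {"op": "play_rows", "data": {"increments": [{"offset": [0,0,30],"twist": 0,"grip": 0.6},{"offset": [0,0,60],"twist": 0,"grip": 0.6},{"offset": [0,0,78],"twist": 0,"grip": 0.6},{"offset": [0,0,80],"twist": 0,"grip": 0.3},{"offset": [0,0,80],"twist": 0,"grip": 0}]}}

```text
time: 11.35
tool_pos: [0.6114, 0.1783, 0.2637]
tool_rot: [-0.001, 0.001, 1.0, -0.0]
contact_force: [-0.2, -0.0, 0.6]
gripper_width: 0.331
```

>>> {"op": "play_rows", "data": {"increments": [{"offset": [0,0,0],"twist": 0,"grip": 0},{"offset": [0,0,0],"twist": 0,"grip": 0},{"offset": [0,0,0],"twist": 0,"grip": 0},{"offset": [0,0,0],"twist": 0,"grip": 0},{"offset": [0,0,0],"twist": 0,"grip": 0}]}}

```text
time: 11.77
tool_pos: [0.6121, 0.1794, 0.2659]
tool_rot: [0.001, -0.0, 1.0, -0.0]
contact_force: [0.4, -2.8, -1.3]
gripper_width: 0.218
```

```bash
cat > circ.py <<'E'
# rows for crank motion: from phi by step; world (x,y) rel. start of call -> tool offset (-dx, dy)
import numpy as np,sys
phi=float(sys.argv[1]);st=float(sys.argv[2]);N=int(sys.argv[3]);r=32.
for c in range(N):
    print("phi",round(phi,2),[[round(-r*(np.cos(phi-st*k)-np.cos(phi)),1),round(r*(np.sin(phi-st*k)-np.sin(phi)),1)] for k in range(1,6)]);phi-=5*st
E
python3 - <<'E'
from h import *
s=manip.state();print({k:np.round(s[k],4) for k in ("time","tool_pos","contact_force","gripper_width")})
E
python3 circ.py -0.17 0.3 6
```

```text
{'time': np.float64(11.7667), 'tool_pos': array([0.6121, 0.1794, 0.2659]), 'contact_force': array([ 0.3808, -2.782 , -1.3068]), 'gripper_width': np.float64(0.2181)}
phi -0.17 [[np.float64(3.0), np.float64(-9.1)], [np.float64(8.6), np.float64(-16.9)], [np.float64(16.2), np.float64(-22.7)], [np.float64(25.2), np.float64(-25.9)], [np.float64(34.7), np.float64(-26.4)]]
phi -1.67 [[np.float64(9.3), np.float64(2.4)], [np.float64(17.4), np.float64(7.4)], [np.float64(23.7), np.float64(14.5)], [np.float64(27.7), np.float64(23.3)], [np.float64(28.8), np.float64(32.8)]]
phi -3.17 [[np.float64(-1.7), np.float64(9.4)], [np.float64(-6.1), np.float64(17.9)], [np.float64(-12.8), np.float64(24.7)], [np.float64(-21.2), np.float64(29.2)], [np.float64(-30.6), np.float64(31.1)]]
phi -4.67 [[np.float64(-9.5), np.float64(-1.0)], [np.float64(-18.3), np.float64(-4.8)], [np.float64(-25.6), np.float64(-11.0)], [np.float64(-30.7), np.float64(-19.1)], [np.float64(-33.2), np.float64(-28.4)]]
phi -6.17 [[np.float64(0.4), np.float64(-9.6)], [np.float64(3.5), np.float64(-18.6)], [np.float64(9.2), np.float64(-26.3)], [np.float64(16.9), np.float64(-31.9)], [np.float64(25.9), np.float64(-35.1)]]
phi -7.67 [[np.float64(9.6), np.float64(-0.3)], [np.float64(18.8), np.float64(2.2)], [np.float64(26.9), np.float64(7.3)], [np.float64(33.1), np.float64(14.6)], [np.float64(36.8), np.float64(23.4)]]
```

>>> {"op": "play_rows", "data": {"increments": [{"offset": [3,-9.1,0],"twist": 0,"grip": 0},{"offset": [8.6,-16.9,0],"twist": 0,"grip": 0},{"offset": [16.2,-22.7,0],"twist": 0,"grip": 0},{"offset": [25.2,-25.9,0],"twist": 0,"grip": 0},{"offset": [34.7,-26.4,0],"twist": 0,"grip": 0}]}}

```text
time: 12.18
tool_pos: [0.5776, 0.1517, 0.2659]
tool_rot: [0.002, 0.0, 1.0, -0.001]
contact_force: [2.6, -3.7, -1.4]
gripper_width: 0.215
```

>>> {"op": "play_rows", "data": {"increments": [{"offset": [9.3,2.4,0],"twist": 0,"grip": 0},{"offset": [17.4,7.4,0],"twist": 0,"grip": 0},{"offset": [23.7,14.5,0],"twist": 0,"grip": 0},{"offset": [27.7,23.3,0],"twist": 0,"grip": 0},{"offset": [28.8,32.8,0],"twist": 0,"grip": 0}]}}

```text
time: 12.6
tool_pos: [0.5482, 0.1862, 0.2658]
tool_rot: [0.001, 0.0, 1.0, 0.0]
contact_force: [4.2, -2.6, -1.9]
gripper_width: 0.212
```

>>> {"op": "play_rows", "data": {"increments": [{"offset": [-1.7,9.4,0],"twist": 0,"grip": 0},{"offset": [-6.1,17.9,0],"twist": 0,"grip": 0},{"offset": [-12.8,24.7,0],"twist": 0,"grip": 0},{"offset": [-21.2,29.2,0],"twist": 0,"grip": 0},{"offset": [-30.6,31.1,0],"twist": 0,"grip": 0}]}}

```text
time: 13.02
tool_pos: [0.5799, 0.2167, 0.2657]
tool_rot: [0.0, -0.001, 1.0, -0.003]
contact_force: [-1.8, -15.7, 6.0]
gripper_width: 0.216
```

```bash
cat > chk.py <<'E'
from h import *
# yellow head of the pin in the guide, scene camera: top & bottom rows
s=manip.state();print({k:np.round(s[k],4).tolist() for k in ("time","tool_pos","contact_force")})
def head(im):
    h=cv2.cvtColor(im,cv2.COLOR_BGR2HSV)[165:225,328:345];m=cv2.inRange(h,(22,130,90),(34,255,255))
    n,l,st,ce=cv2.connectedComponentsWithStats(m)
    return [(int(st[i,4]),(st[i,:4]+[328,165,0,0]).tolist(),ce[i].round(1).tolist()) for i in range(1,n) if st[i,4]>15]
import sys,time
im=manip.grab_frame("scene");print(head(im));cv2.imwrite(f"pics/chk{s['time']:.1f}.png",im)
if len(sys.argv)>1:
    print("ref",head(cv2.imread("pics/s6.png")))
    for d in manip.tip_of("pin","scene")[:5]: print(round(d["p"],2),w("scene",d["xyz"]).round(4))
    for z in (.035,.051,.071,.087):print("exp rest/home",np.round(pix("scene",[.588,-.018,.04+z]),1),np.round(pix("scene",[.588,-.018,.024+z]),1))
E
python3 chk.py 1
```

```text
{'time': 13.0167, 'tool_pos': [0.5799, 0.2167, 0.2657], 'contact_force': [-1.7637, -15.7194, 5.9591]}
[(115, [337, 181, 8, 17], [12.2, 23.9])]
ref [(124, [334, 181, 11, 16], [10.3, 23.3])]
0.87 [ 0.5599 -0.208   0.009 ]
0.82 [ 0.5017 -0.3488  0.0135]
0.69 [ 0.4461 -0.1371  0.0196]
0.51 [ 0.5885 -0.0151  0.0446]
exp rest/home [339.  201.1] [338.7 206.1]
exp rest/home [339.3 196. ] [339.  201.1]
exp rest/home [339.7 189.4] [339.4 194.7]
exp rest/home [340. 184.] [339.7 189.4]
```

>>> {"op": "play_rows", "data": {"increments": [{"offset": [-9.5,-2.5,0],"twist": 0,"grip": 0},{"offset": [-18.3,-6.8,0],"twist": 0,"grip": 0},{"offset": [-25.6,-13,0],"twist": 0,"grip": 0},{"offset": [-30.7,-21.1,0],"twist": 0,"grip": 0},{"offset": [-33.2,-30.4,0],"twist": 0,"grip": 0}]}}

```text
time: 13.53
tool_pos: [0.6125, 0.1882, 0.2658]
tool_rot: [-0.001, -0.001, 1.0, 0.002]
contact_force: [-5.0, 2.1, 5.2]
gripper_width: 0.211
```

```bash
sed -i 's/328:345/328:356/' chk.py; python3 chk.py; python3 circ.py -6.17 0.2 14
```

```text
{'time': 13.5333, 'tool_pos': [0.6125, 0.1882, 0.2658], 'contact_force': [-4.9838, 2.0866, 5.2145]}
[(148, [336, 181, 16, 17], [13.4, 23.1])]
phi -6.17 [[np.float64(-0.1), np.float64(-6.4)], [np.float64(1.1), np.float64(-12.7)], [np.float64(3.5), np.float64(-18.6)], [np.float64(7.1), np.float64(-23.9)], [np.float64(11.6), np.float64(-28.4)]]
phi -7.17 [[np.float64(5.3), np.float64(-3.5)], [np.float64(11.3), np.float64(-5.9)], [np.float64(17.5), np.float64(-7.1)], [np.float64(23.9), np.float64(-7.0)], [np.float64(30.2), np.float64(-5.6)]]
phi -8.17 [[np.float64(5.8), np.float64(2.6)], [np.float64(11.1), np.float64(6.3)], [np.float64(15.4), np.float64(10.9)], [np.float64(18.8), np.float64(16.4)], [np.float64(21.0), np.float64(22.4)]]
phi -9.17 [[np.float64(1.0), np.float64(6.3)], [np.float64(0.7), np.float64(12.7)], [np.float64(-0.9), np.float64(18.9)], [np.float64(-3.6), np.float64(24.7)], [np.float64(-7.4), np.float64(29.8)]]
phi -10.17 [[np.float64(-4.8), np.float64(4.2)], [np.float64(-10.3), np.float64(7.4)], [np.float64(-16.4), np.float64(9.5)], [np.float64(-22.7), np.float64(10.3
[... 1170 characters left out ...]
3.7)], [np.float64(-18.9), np.float64(16.2)], [np.float64(-25.2), np.float64(17.5)]]
phi -17.17 [[np.float64(-6.4), np.float64(0.1)], [np.float64(-12.7), np.float64(-1.2)], [np.float64(-18.6), np.float64(-3.6)], [np.float64(-23.9), np.float64(-7.2)], [np.float64(-28.4), np.float64(-11.7)]]
phi -18.17 [[np.float64(-3.5), np.float64(-5.3)], [np.float64(-5.9), np.float64(-11.3)], [np.float64(-7.0), np.float64(-17.6)], [np.float64(-6.9), np.float64(-24.0)], [np.float64(-5.5), np.float64(-30.2)]]
phi -19.17 [[np.float64(2.6), np.float64(-5.8)], [np.float64(6.3), np.float64(-11.0)], [np.float64(11.0), np.float64(-15.4)], [np.float64(16.4), np.float64(-18.7)], [np.float64(22.4), np.float64(-20.9)]]
```

>>> {"op": "play_rows", "data": {"increments": [{"offset": [0.9,-6.4,0],"twist": 0,"grip": 0},{"offset": [2,-12.7,0],"twist": 0,"grip": 0},{"offset": [4.5,-18.6,0],"twist": 0,"grip": 0},{"offset": [8,-23.9,0],"twist": 0,"grip": 0},{"offset": [12.5,-28.4,0],"twist": 0,"grip": 0}]}}

```text
time: 14.0
tool_pos: [0.5998, 0.1577, 0.2658]
tool_rot: [0.001, 0.0, 1.0, 0.0]
contact_force: [2.7, 1.2, 5.2]
gripper_width: 0.216
```

```bash
python3 chk.py
```

```text
{'time': 14.0, 'tool_pos': [0.5998, 0.1577, 0.2658], 'contact_force': [2.6867, 1.1656, 5.1699]}
[(129, [336, 181, 10, 17], [12.4, 23.5])]
```

>>> {"op": "play_rows", "data": {"increments": [{"offset": [5.3,-3.5,0],"twist": 0,"grip": 0},{"offset": [11.3,-5.9,0],"twist": 0,"grip": 0},{"offset": [17.5,-7.1,0],"twist": 0,"grip": 0},{"offset": [23.9,-7.0,0],"twist": 0,"grip": 0},{"offset": [30.2,-5.6,0],"twist": 0,"grip": 0}]}}

```text
time: 14.47
tool_pos: [0.569, 0.1527, 0.2657]
tool_rot: [0.001, 0.0, 1.0, 0.001]
contact_force: [4.1, 4.0, 4.8]
gripper_width: 0.211
```

```bash
python3 chk.py
```

```text
{'time': 14.4667, 'tool_pos': [0.569, 0.1527, 0.2657], 'contact_force': [4.1316, 4.0241, 4.8012]}
[(135, [336, 181, 16, 17], [13.1, 23.3])]
```

>>> {"op": "play_rows", "data": {"increments": [{"offset": [5.8,3.1,0],"twist": 0,"grip": 0},{"offset": [11.1,6.8,0],"twist": 0,"grip": 0},{"offset": [15.4,11.4,0],"twist": 0,"grip": 0},{"offset": [18.8,16.9,0],"twist": 0,"grip": 0},{"offset": [21,22.9,0],"twist": 0,"grip": 0}]}}

```text
time: 14.93
tool_pos: [0.5485, 0.1754, 0.2658]
tool_rot: [0.002, -0.0, 1.0, -0.0]
contact_force: [8.6, -1.6, 2.4]
gripper_width: 0.213
```

```bash
python3 chk.py; python3 circ.py -9.17 0.14 5
```

```text
{'time': 14.9333, 'tool_pos': [0.5485, 0.1754, 0.2658], 'contact_force': [8.585, -1.5845, 2.3945]}
[(156, [336, 181, 16, 17], [14.2, 22.9])]
phi -9.17 [[np.float64(0.8), np.float64(4.4)], [np.float64(1.0), np.float64(8.9)], [np.float64(0.6), np.float64(13.3)], [np.float64(-0.4), np.float64(17.7)], [np.float64(-2.1), np.float64(21.8)]]
phi -9.87 [[np.float64(-2.2), np.float64(3.9)], [np.float64(-4.9), np.float64(7.4)], [np.float64(-8.1), np.float64(10.6)], [np.float64(-11.7), np.float64(13.2)], [np.float64(-15.7), np.float64(15.4)]]
phi -10.57 [[np.float64(-4.2), np.float64(1.6)], [np.float64(-8.6), np.float64(2.5)], [np.float64(-13.0), np.float64(2.9)], [np.float64(-17.5), np.float64(2.6)], [np.float64(-21.9), np.float64(1.7)]]
phi -11.27 [[np.float64(-4.2), np.float64(-1.5)], [np.float64(-8.2), np.float64(-3.6)], [np.float64(-11.8), np.float64(-6.2)], [np.float64(-15.0), np.float64(-9.3)], [np.float64(-17.8), np.float64(-12.8)]]
phi -11.97 [[np.float64(-2.2), np.float64(-3.9)], [np.float64(-3.9), np.float64(-8.0)], [np.float64(-5.0), np.float64(-12.4)], [np.float64(-5.5), np.float64(-16.8)], [np.float64(-5.4), np.float64(-21.3)]]
```

>>> {"op": "play_rows", "data": {"increments": [{"offset": [0,4.4,0],"twist": 0,"grip": 0},{"offset": [0,8.9,0],"twist": 0,"grip": 0},{"offset": [-0.4,13.3,0],"twist": 0,"grip": 0},{"offset": [-1.4,17.7,0],"twist": 0,"grip": 0},{"offset": [-3.1,21.8,0],"twist": 0,"grip": 0}]}}

```text
time: 15.4
tool_pos: [0.5512, 0.1967, 0.2657]
tool_rot: [0.0, -0.0, 1.0, -0.001]
contact_force: [1.0, -2.5, 8.0]
gripper_width: 0.217
```

```bash
python3 chk.py
```

```text
{'time': 15.4, 'tool_pos': [0.5512, 0.1967, 0.2657], 'contact_force': [0.9893, -2.5289, 7.9805]}
[(159, [336, 181, 17, 17], [14.3, 22.8])]
```

>>> {"op": "play_rows", "data": {"increments": [{"offset": [-2.2,3.9,0],"twist": 0,"grip": 0},{"offset": [-4.9,7.4,0],"twist": 0,"grip": 0},{"offset": [-8.1,10.6,0],"twist": 0,"grip": 0},{"offset": [-11.7,13.2,0],"twist": 0,"grip": 0},{"offset": [-15.7,15.4,0],"twist": 0,"grip": 0}]}}

```text
time: 15.87
tool_pos: [0.5666, 0.2122, 0.2657]
tool_rot: [-0.001, -0.0, 1.0, -0.001]
contact_force: [-0.9, -1.9, 9.2]
gripper_width: 0.211
```

```bash
python3 chk.py
```

```text
{'time': 15.8667, 'tool_pos': [0.5666, 0.2122, 0.2657], 'contact_force': [-0.9344, -1.9043, 9.2212]}
[(158, [336, 181, 17, 17], [14.5, 22.9])]
```

>>> {"op": "play_rows", "data": {"increments": [{"offset": [-4.2,1.6,-1],"twist": 0,"grip": 0},{"offset": [-8.6,2.5,-1],"twist": 0,"grip": 0},{"offset": [-13,2.9,-1],"twist": 0,"grip": 0},{"offset": [-17.5,2.6,-1],"twist": 0,"grip": 0},{"offset": [-21.9,1.7,-1],"twist": 0,"grip": 0}]}}

```text
time: 16.33
tool_pos: [0.588, 0.2145, 0.2658]
tool_rot: [-0.002, -0.0, 1.0, -0.0]
contact_force: [-1.9, 1.3, 6.9]
gripper_width: 0.21
```

```bash
python3 chk.py
```

```text
{'time': 16.3333, 'tool_pos': [0.588, 0.2145, 0.2658], 'contact_force': [-1.9357, 1.3324, 6.8885]}
[(135, [336, 183, 17, 20], [13.7, 26.7])]
```

```bash
python3 chk.py 1; python3 - <<'E'
import cv2,numpy as np
a=[cv2.resize(cv2.imread(f)[165:230,315:365],None,fx=7,fy=7,interpolation=2) for f in ("pics/chk15.9.png","pics/chk16.3.png")]
cv2.imwrite("pics/k.png",np.hstack(a))
E
```

```text
{'time': 16.3833, 'tool_pos': [0.5885, 0.2142, 0.2658], 'contact_force': [-0.7506, 1.2526, 5.6454]}
[(132, [336, 183, 17, 20], [13.6, 26.8])]
ref [(135, [334, 181, 18, 16], [11.1, 23.3])]
0.88 [ 0.4474 -0.1377  0.0211]
0.84 [ 0.558  -0.2084  0.006 ]
0.62 [ 0.5016 -0.3492  0.0099]
0.41 [ 0.5866 -0.0161  0.0273]
exp rest/home [339.  201.1] [338.7 206.1]
exp rest/home [339.3 196. ] [339.  201.1]
exp rest/home [339.7 189.4] [339.4 194.7]
exp rest/home [340. 184.] [339.7 189.4]
```

View pics/k.png

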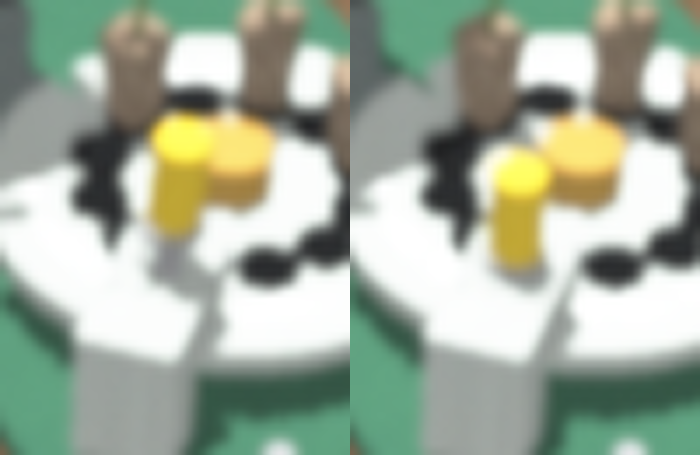

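```bash
python3 - <<'E'
import cv2,numpy as np
a,b=[cv2.resize(cv2.imread(f)[165:230,315:365],None,fx=8,fy=8,interpolation=2) for f in ("pics/chk15.9.png","pics/chk16.4.png")]
# head patch px x 336.5-344.5? , y 181-199 in a
t=a[(181-165)*8:(199-165)*8,(337-315)*8:(344-315)*8]
r=cv2.matchTemplate(b,t,cv2.TM_CCOEFF_NORMED);_,v,_,p=cv2.minMaxLoc(r);print(v,p[0]/8+315-337,p[1]/8+165-181)
E
```

```text
0.7591274976730347 -1.875 4.125
```

The pin has dropped: head moved about 4.9 px down, against 5.3 px expected for 16 mm, and the collar looks seated on the guide. I'm letting go of the grip and measuring from the wrist camera.

>>> {"op": "play_rows", "data": {"increments": [{"offset": [0,0,0],"twist": 0,"grip": 0.6},{"offset": [0,0,0],"twist": 0,"grip": 0.6},{"offset": [0,0,0],"twist": 0,"grip": 0.6},{"offset": [0,0,0],"twist": 0,"grip": 0.6},{"offset": [0,0,0],"twist": 0,"grip": 0.6}]}}

```text
time: 16.9
tool_pos: [0.5884, 0.2142, 0.2649]
tool_rot: [-0.001, -0.0, 1.0, -0.0]
contact_force: [-0.1, -0.1, -0.0]
gripper_width: 0.601
```

>>> {"op": "play_rows", "data": {"increments": [{"offset": [0,0,-20],"twist": 0,"grip": 0.6},{"offset": [0,0,-55],"twist": 0,"grip": 0.6},{"offset": [0,0,-95],"twist": 0,"grip": 0.6},{"offset": [0,-30,-103],"twist": 0,"grip": 0.6},{"offset": [0,-70,-103],"twist": 0,"grip": 0.6}]}}

```text
time: 17.32
tool_pos: [0.5898, 0.1458, 0.3744]
tool_rot: [0.005, -0.002, 1.0, 0.001]
contact_force: [0.8, 0.1, -0.4]
gripper_width: 0.599
```

>>> {"op": "play_rows", "data": {"increments": [{"offset": [-2,-40,0],"twist": 0,"grip": 0.6},{"offset": [-4,-80,0],"twist": 0,"grip": 0.6},{"offset": [-6,-120,0],"twist": 0,"grip": 0.6},{"offset": [-6,-160,0],"twist": 0,"grip": 0.6},{"offset": [-6,-160,0],"twist": 0,"grip": 0.6}]}}

```text
time: 17.73
tool_pos: [0.5948, -0.0213, 0.3686]
tool_rot: [-0.0, 0.003, 1.0, -0.001]
contact_force: [0.2, 0.0, -0.4]
gripper_width: 0.597
```

>>> {"op": "play_rows", "data": {"increments": [{"offset": [0,0,0],"twist": 0,"grip": 0.6},{"offset": [0,0,0],"twist": 0,"grip": 0.6}]}}

```text
time: 17.9
tool_pos: [0.5949, -0.0155, 0.3685]
tool_rot: [-0.0, 0.0, 1.0, 0.0]
contact_force: [-0.3, 0.0, 0.4]
gripper_width: 0.596
```

```bash
python3 - <<'E'
from h import *
s=manip.state();print(s["time"],np.round(s["tool_pos"],4),np.round(s["contact_force"],1))
im=manip.grab_frame("wrist");cv2.imwrite("pics/w8.png",im)
for d in manip.tip_of("pin","wrist")[:4]: print(round(d["p"],2),w("wrist",d["xyz"]).round(4))
for d in manip.tip_of("guide_mouth","wrist")[:1]: print("guide",w("wrist",d["xyz"]).round(4))
def ell(im):
    h=cv2.cvtColor(im,cv2.COLOR_BGR2HSV)[150:230,300:345];m=cv2.inRange(h,(22,130,90),(34,255,255))
    n,l,st,ce=cv2.connectedComponentsWithStats(m);i=1+np.argmax(st[1:,4]);return st[i]+[300,150,0,0,0]
print("now",ell(im),"before",ell(cv2.imread("pics/w6.png")))
for z in (.127,.111,.105):
    ring=np.array([pix("wrist",[.588+.01*np.cos(a),-.018+.01*np.sin(a),z]) for a in np.linspace(0,6.28,40)]);print(z,ring.min(0).round(1),ring.max(0).round(1))
manip.grab_frame("scene")
for d in manip.tip_of("pin","scene")[:5]: print("scene",round(d["p"],2),w("scene",d["xyz"]).round(4))
E
python3 chk.py
```

```text
17.9 [ 0.5949 -0.0155  0.3685] [-0.3  0.   0.4]
0.9 [ 0.4511 -0.1397  0.0203]
0.78 [ 0.5847 -0.0135  0.0287]
0.57 [ 0.5578 -0.2107  0.0161]
guide [ 0.5909 -0.0144  0.0708]
now [311 178  23  30 566] before [313 176  27  33 671]
0.127 [303.9 189.2] [330.8 215. ]
0.111 [305.2 184.1] [330.4 208.3]
0.105 [305.6 182.3] [330.2 206. ]
scene 0.68 [ 0.5011 -0.3483  0.0105]
scene 0.59 [ 0.4479 -0.1366  0.0212]
scene 0.56 [ 0.5869 -0.0158  0.0296]
{'time': 18.15, 'tool_pos': [0.595, -0.0143, 0.3686], 'contact_force': [0.6621, 0.9365, 0.5714]}
[(106, [336, 187, 17, 16], [12.1, 28.5])]
```

```bash
python3 - <<'E'
from h import *
# sub-pixel yellow extent of the head along columns in scene image, by saturation/hue-like index
for f in ("s6","chk13.0","chk15.4","chk15.9","chk16.3","chk18.2" if __import__("os").path.exists("pics/chk18.2.png") else "chk18.1"):
    im=cv2.imread(f"pics/{f}.png").astype(float);y=(im[...,1]*.5+im[...,2]*.5-im[...,0])
    out=[]
    for c in range(337,343):
        p=y[172:215,c];k=np.nonzero(p>75)[0]
        if len(k)<5: continue
        a,b=k[0],k[-1]
        lo=a-1+(75-p[a-1])/(p[a]-p[a-1]) if a else a; hi=b+(p[b]-75)/(p[b]-p[b+1])
        out.append((c,round(172+lo,1),round(172+hi,1)))
    print(f,out)
def ext(im):
    y=(im[...,1]*.5+im[...,2]*.5-im[...,0]);
    m=(y[150:230,295:345]>75).astype(np.uint8);n,l,st,ce=cv2.connectedComponentsWithStats(m);i=1+np.argmax(st[1:,4]);return st[i]+[295,150,0,0,0]
for f in ("w6","w8"): print(f,ext(cv2.imread(f"pics/{f}.png").astype(float)))
for nm,p in (("base",.04),("home",.024),("3.5",.0275)):
    print(nm,[np.round(pix("scene",[.588,-.018,p+z])[1],1) for z in (.087,.051)])
E
```

```text
s6 [(337, np.float64(181.0), np.float64(197.0)), (338, np.float64(180.9), np.float64(197.2)), (339, np.float64(181.1), np.float64(197.0)), (340, np.float64(181.7), np.float64(196.7)), (341, np.float64(182.3), np.float64(195.7)), (342, np.float64(182.6), np.float64(193.3))]
chk13.0 [(337, np.float64(181.9), np.float64(196.3)), (338, np.float64(181.1), np.float64(197.2)), (339, np.float64(180.7), np.float64(197.5)), (340, np.float64(180.6), np.float64(197.6)), (341, np.float64(180.7), np.float64(197.3)), (342, np.float64(181.3), np.float64(196.4))]
chk15.4 [(337, np.float64(181.8), np.float64(196.2)), (338, np.float64(181.2), np.float64(197.2)), (339, np.float64(180.8), np.float64(197.5)), (340, np.float64(180.6), np.float64(197.5)), (341, np.float64(180.6), np.float64(197.2)), (342, np.float64(180.7), np.float64(196.4))]
chk15.9 [(337, np.float64(181.9), np.float64(196.3)), (338, np.float64(181.4), np.float64(197.3)), (339, np.float64(181.1), np.float64(197.7)), (340, np.float64(180.8), np.float64(197.7)), (341, np.float64(180.6), np.float64(197.4)), (342, np.float64(180.7), np.float64(196.5))]
chk16.3 [(337, np.float64(187.3), np.float64(202.1)), (338, np.float64(186.2), np.float64(202.3)), (339, np.float64(185.9), np.float64(202.3)), (340, np.float64(186.0), np.float64(202.0)), (341, np.float64(186.1), np.float64(201.2)), (342, np.float64(185.6), np.float64(193.8))]
chk18.1 [(337, np.float64(187.5), np.float64(202.1)), (338, np.float64(187.3), np.float64(202.4)), (339, np.float64(187.2), np.float64(202.3)), (340, np.float64(187.3), np.float64(202.1)), (341, np.float64(187.2), np.float64(201.4)), (342, np.float64(185.8), np.float64(193.8))]
w6 [313 176  27  33 680]
w8 [311 178  23  30 566]
base [np.float64(184.0), np.float64(196.0)]
home [np.float64(189.4), np.float64(201.1)]
3.5 [np.float64(188.2), np.float64(200.0)]
```

```bash
python3 - <<'E'
from h import *
s=manip.state();print(s["time"],np.round(s["tool_pos"],3),np.round(s["contact_force"],1));print(manip.job_done())
E
```

```text
18.2 [ 0.595 -0.014  0.369] [ 0.4  0.2 -0.1]
the job is handed in; nothing more can be done
None
```

The job is handed in at 18.2 s. The pin is in the next slot, the crank is released, and the hand is clear above the table. `job_done` gives no verdict, so this rests on my own checks.

**What I did**
- I took the small yellow pin from its wooden rest and let it go in the guide, standing on the rim. My first aim at the hole was a few mm off, and I corrected it from a closer wrist view before the pin went in.
- I then wound the crank clockwise about 11.1 rad from its start. From the slot angles in the top picture I had expected about 11 rad.
- I stopped as soon as the pin fell, and I saw no rise in force that would mean the disc was pressing on it.

**Last checks**
- **Drop in the scene picture:** the lower edge of the pin's head came down 4.7 to 5.2 px; a full drop should be 5.1 px. The collar looked seated on the guide.
- **Wrist camera:** the lower edge of the head lay where it should with the pin home (208 px against 208.3 px).
- **Check that disagreed:** the network put the pin's tip at about 29 mm, and 27.5 mm is the limit for home. It is only good to about 4 mm and had also read up to 4 mm too high or too low while the pin stood on the rim, so I trusted the edge measurements. The disagreement is not settled.
- **At hand-in:** the wrist force was about zero and the robot touched nothing.
- **Bystanders:** I kept clear of the seed tin, snips and dibber throughout, but did not measure their positions again at the end.

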